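# Level the die table of a badge press

### The arm

A 6-joint arm with a two-finger parallel gripper is mounted at the origin on the work surface. World frame = base frame: x ahead of the robot, y to its left, z up, the work surface at z = 0. Lengths are in mm, angles in rad, forces in N, time in s.
With the tool pointing down it reaches from about 425 to 950 mm from the base axis. Payload 14.7 kg.
Tool frame: the origin (TCP) lies between the finger pads; the fingertips stand 22 mm ahead of it and the grasp point (between the pads) lies 3 mm ahead of it; x points along the fingers, y is the direction in which the jaws open and shut, and the axes are right-handed (so a half turn about x gives the same grasp; the last joint's range is limited). The gripper opens to 85 mm and grips with 20 to 120 N. Pads are 22 mm wide; open, the fingers measure 114 mm over their backs; the gripper's body (76 mm by 85 mm) begins 54 mm behind the grasp point. The pads swing forward as they close: fully open they stand 13 mm farther back than shut.
Start: joints at [1.075, 0.48, 1.596, -0, 1.065, -0.047], TCP at [282.001, 585.634, 218.997] pointing down, gripper open.
Joint ranges: [-2.75, 2.75], [-0.82, 2.05], [0.23, 2.67], [-1.56, 4.7], [0.09, 2.69], [-2.92, 2.92]. Speed limits (rad/s): [1.89, 1.89, 2.39, 3.01, 3.01, 3.01].

### API

Orientations are given as a unit quaternion [x, y, z, w].
In Python, from rig import * gives the robot as it stands. Calls block until the motion is done:
- goto(position, orientation): joint-space move of the TCP to a pose.
- servo_line(position, frame=None, velocity=150, f_stop=None): straight line of the TCP; frame=None keeps the orientation; velocity is the mean speed in mm/s. With f_stop (N) it stops when the force on the tool has changed by that much, and returns True; else False.
- move_j(angles): joint-space move.
- ungrasp() and grab(): open the fingers fully, or close them until they stop; the grip force is fixed at half the most.
- dwell(seconds).
- inverse_kinematics(position, orientation): joint angles nearest the present ones, or None.
- state(): the state.
- snapshot(name): name is "scene" or "top" or "wrist"; returns (picture, depth): 400x640x3 uint8, red, green, blue; 400x640 float32, mm along the optical axis (not along the pixel's ray), 0 where there is no reading.
- camera_params(name): a dict with "K" (3x3 intrinsics, pixels), "D" ([k1, k2, p1, p2, k3] as OpenCV has them; the pictures are not rectified), "rvec" (rotation vector, rad) and "tvec" (3), from world to camera coordinates, as OpenCV has them. Camera axes: x right, y down, z forward; pixel columns grow to the right and rows downward; lengths in mm; the calibration is good to about 2 mm. A picture is of the moment at which its call begins: read the wrist's pose just before it. camera_params takes no time and is no camera call; for the wrist camera it gives the pose at the moment of the call.
A pose or a line that the arm cannot do raises PlanningError and nothing moves.
- job_done(): hands the job in, once; it reports no verdict.
The state is a dict: "t": time; "joints": joint angles; "qd": joint speeds; "joint_efforts": joint torques, N m; "tool_pos": TCP position; "eef_rot": TCP orientation; "force": force on the tool from outside, world axes, zero at the start; "torque": the same for the moment, N m; "width": finger opening in mm.
Only numpy, scipy, OpenCV 4.12 (cv2) and the standard library are available. Lean on these libraries where they do the work, as an engineer would, in place of code of your own. Each camera call takes 0.05 s, during which the arm holds its last target. There are 200 camera calls.

### The job

The small rocking die table that carries the round die cup sits tilted. Turn its black T-knob until that table is level, then let go. Work through the knob only, without pushing on the table itself, and leave the other die table (the one with the square-cornered nest) tilted as it is.

Things in the scene. Friction and masses are not known exactly. Their poses are not given: they have to be found in the camera images.
- cup_plate: Tilting aluminium plate, 220 x 120 x 10 mm, of the table to level; a round chromed cup 80 mm wide, its top 52 mm above the origin, is fixed on it 30 mm along +x. Rocks about its middle, over a base 260 x 150 mm. Origin: plate centre, 48 mm above the work surface; x along its length, away from the knob, y along the pivot line, z up when level. Its knob end starts 0.08 to 0.17 rad low.
- cup_knob_grip (a point): Middle of the black bar of that table's T-knob, at gripping height: on the knob's upright axis, 112 mm above the work surface, 85 mm from the pivot line; it stays there as the knob turns. Bar 14 thick, 56 long, 36 high (14 above this point, 22 below); under it a round hub 26 wide. Turns with the knob: y along the bar, x across it, z up.
- cup_knob (a joint): Angle of that T-knob, rad, growing clockwise seen from above, limits -1.5 to 1.5. Each radian clockwise raises the plate's knob end by 0.13 rad. At 0 the plate is level and the bar lies square across it, parallel to the pivot line. Starts between -1.3 and -0.65: turn it clockwise by that much, in one grasp. Friction 0.12 N m; stays where left.
- nest_plate_end (a point): The other die table, to be left alone: same base, plate and T-knob, but carrying a shallow oblong open nest 85 x 70 x 22 mm instead of the round cup. This point is the middle of its plate's top edge at the end away from its knob.

How it is judged (in metres and radians):
At the end, for the whole second after the job is handed in: The plate with the round cup is level within 0.03 rad (about 1.7 degrees; some 13 degrees of the knob either way) and at rest (angle between cup_plate's own z axis and vertical below 0.03 rad and angular speed of cup_plate below 0.02 rad/s); the robot touches nothing.
It fails at once if the other die table's tilt is changed (its plate end moves more than 4 mm) (distance of nest_plate_end from where it was at the start of the episode above 0.004 m).
It fails at once if the table to be levelled is itself pushed by the robot with more than 3 N (contact force between cup_plate and the fingers above 3 N or contact force between cup_plate and the arm above 3 N).
It also fails if it takes over 32 s, if anything falls off the work surface, if the arm or the gripper's body presses on something with over 40 N, if the wrist force passes 120 N, or if a joint passes its speed limit or range.

## Working session

There is one attempt and no reset: what is moved stays moved. The work goes in short steps, each a Python script; the robot and the scene stay as the last script left them, time stands still between calls to the robot, and variables do not carry over. Pictures are saved under pics/ and viewed, about 8 in all and at most 12, crops included, and the job is handed in when it is done.

```bash
mkdir -p pics; cat > h.py <<'E'
from rig import *
import numpy as np, cv2, pickle
E
python3 - <<'E'
from h import *
for n in("scene","top"):
    im,d=snapshot(n);p=camera_params(n);pickle.dump((im,d,p),open(n+'.pkl','wb'))
    cv2.imwrite(f'pics/{n}0.png',im[:,:,::-1])
    R=cv2.Rodrigues(np.array(p["rvec"],float))[0];print(n,np.round(-R.T@np.ravel(p["tvec"])),np.round(R[2],2),p["K"][0][0],p["D"])
s=state();print(s)
E
```

```text
scene [1163. -398.  916.] [-0.51  0.35 -0.78] 519.0162035117982 [0.00150518 0.         0.         0.         0.        ]
top [521. -37. 995.] [ 0.12  0.02 -0.99] 416.5752533149019 [-0.06434338  0.          0.          0.          0.        ]
{'t': 0.1, 'joints': array([ 1.07538265e+00,  4.80786102e-01,  1.59681961e+00,  1.01801866e-06,
        1.06512705e+00, -4.66250825e-02]), 'qd': array([-1.09471408e-03, -1.64401150e-03, -3.57013786e-04,  1.14904447e-03,
       -3.03162103e-04, -5.20847822e-05]), 'joint_efforts': array([ 9.90089284e-04, -9.52258372e+01, -4.31045079e+01, -1.72237316e-05,
        5.32442325e-03,  6.85022087e-05]), 'tool_pos': array([281.82322487, 585.28210737, 218.42231122]), 'eef_rot': array([ 0.15695435,  0.68948702, -0.15773093,  0.68927059]), 'force': array([0.52826945, 0.01928498, 0.69614441]), 'torque': array([ 0.00172515, -0.00952569,  0.00079836]), 'width': 85.36404546507616}
```

View pics/top0.png

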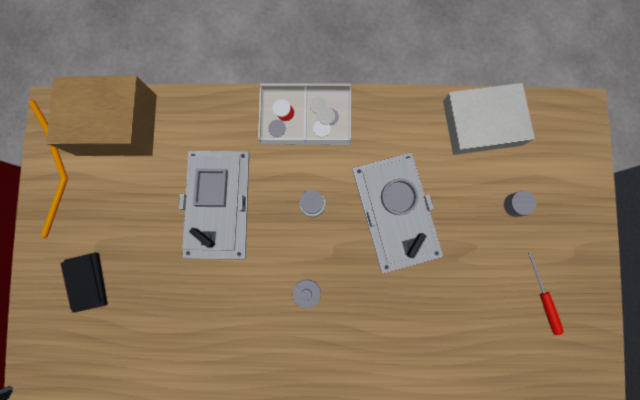

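View pics/scene0.png

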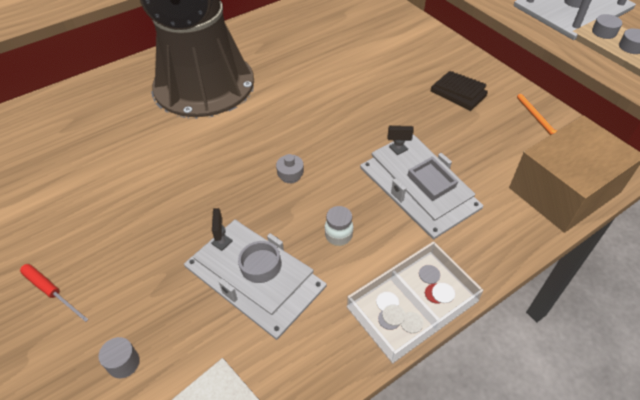

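The top view shows the cup table on the right: cup at about (398,197), black bar at about (417,245), base screws near (358,170), (408,157), (437,255) and (387,267). The nest table is on the left, around (215,205). The scene view agrees.

```bash
cat >> h.py <<'E'
def cast(uv,p,z):
    "pixels -> world points on the plane at height z"
    R=cv2.Rodrigues(np.array(p["rvec"],float))[0];c=-R.T@np.ravel(p["tvec"])
    n=cv2.undistortPoints(np.array(uv,float).reshape(-1,1,2),np.array(p["K"],float),np.array(p["D"],float)).reshape(-1,2)
    r=np.c_[n,np.ones(len(n))]@R
    return c+r*((z-c[2])/r[:,2])[:,None]
def cloud(d,p):
    v,u=np.indices(d.shape);n=cv2.undistortPoints(np.stack([u,v],-1).astype(float).reshape(-1,1,2),np.array(p["K"],float),np.array(p["D"],float)).reshape(-1,2)
    R=cv2.Rodrigues(np.array(p["rvec"],float))[0]
    return ((np.c_[n,np.ones(len(n))]*d.reshape(-1,1)-np.ravel(p["tvec"]))@R).reshape(*d.shape,3)
E
python3 - <<'E'
from h import *
im,d,p=pickle.load(open('top.pkl','rb'))
W=cloud(d,p)
g=im.max(2)
roi=np.zeros(g.shape,bool);roi[145:285,345:450]=1
k=roi&(g<60)
n,l,st,ce=cv2.connectedComponentsWithStats(k.astype(np.uint8))
sc=[]
for i in range(1,n):
    z=W[l==i][:,2]; print(i,st[i][4],ce[i].round(1),np.percentile(z,[0,50,100]).round(),cast([ce[i]],p,12)[0].round(1))
b=1+np.argmax(st[1:,4]); m=(l==b)
P=W[m]; 
for zz in (80,110,118):
    q=P[P[:,2]>zz]; print(zz,len(q),q.mean(0).round(1),cv2.minAreaRect(q[:,:2].astype(np.float32)))
cn=cv2.findContours(m.astype(np.uint8),0,2)[0][0]
print(cv2.minAreaRect(cast(cn.reshape(-1,2),p,126)[:,:2].astype(np.float32)))
# base rectangle
gr=roi&(W[...,2]>5)
c=max(cv2.findContours(gr.astype(np.uint8),0,2)[0],key=cv2.contourArea)
print(cv2.minAreaRect(cast(c.reshape(-1,2),p,12)[:,:2].astype(np.float32)))
cp=roi&(W[...,2]>85)&~m
print('cup',W[cp].mean(0),cp.sum())
x=cv2.resize(im[145:285,345:450],None,fx=5,fy=4.2857,interpolation=2)
x=cv2.resize(im[145:285,345:450],None,fx=4,fy=4,interpolation=2)
cv2.imwrite('pics/c1.png',x[:,:,::-1])
E
```

```text
1 210 [415.  245.1] [ 45. 123. 995.] [ 548.  -242.9   12. ]
2 1 [409. 242.] [84. 84. 84.] [ 555.1 -228.9   12. ]
80 201 [ 544.7 -216.6  139.2] ((525.4982299804688, -141.61651611328125), (41.221134185791016, 206.06585693359375), 13.849966049194336)
110 155 [ 544.1 -216.1  151.4] ((525.4982299804688, -141.61651611328125), (41.221134185791016, 206.06585693359375), 13.849966049194336)
118 141 [ 544.4 -216.2  155.2] ((525.4982299804688, -141.61651611328125), (41.221134185791016, 206.06585693359375), 13.849966049194336)
((547.1390380859375, -217.35354614257812), (22.21642303466797, 54.8531494140625), 60.23920440673828)
((628.1513671875, -206.73573303222656), (260.1359558105469, 161.92947387695312), 15.839763641357422)
cup [ 621.78722312 -174.58943872  229.38854029] 468
```

View pics/c1.png

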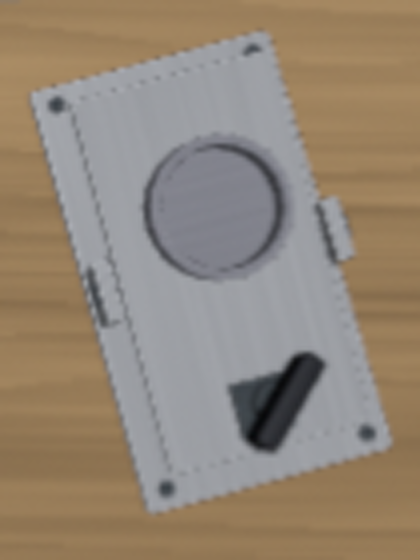

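The crop shows the bar tilted, its top ends at about (312,360) and (262,442), with the hub and collar to its left. The screws are at (57,104), (166,489) and (367,433).

```bash
cat > m.py <<'E'
from h import *
im,d,p=pickle.load(open('top.pkl','rb'))
W=cloud(d,p);ok=d>0
s=np.array([[57,104],[166,489],[367,433]])/4+[345,145]-.375
for z in(8,12):
    S=cast(s,p,z)[:,:2]
    L=S[0]-S[1];B=S[1]-S[2];print(S.round(1).tolist(),np.linalg.norm(L),np.linalg.norm(B),np.degrees(np.arctan2(L[1],L[0])),np.degrees(np.arctan2(B[1],B[0])),'centre',(S[0]+S[2])/2)
roi=np.zeros(d.shape,bool);roi[145:285,345:450]=1;roi&=ok
m=roi&(im.max(2)<75)&(W[...,2]>112)&(W[...,2]<140)
c=cv2.findContours(m.astype(np.uint8),0,2)[0];c=max(c,key=cv2.contourArea)
print('bar z',np.median(W[m][:,2]),m.sum(),cv2.minAreaRect(W[m][:,:2].astype(np.float32)),cv2.minAreaRect(cast(c.reshape(-1,2),p,126)[:,:2].astype(np.float32)))
q=W[m][:,:2];ev,V=np.linalg.eigh(np.cov(q.T));print('pca',q.mean(0),np.degrees(np.arctan2(V[1,1],V[0,1])),np.sqrt(ev*12))
t=cv2.fitEllipse  # cup rim
cp=roi&(W[...,2]>80)&(im.max(2)>75);cp[230:]=0
print('rim',(cv2.minEnclosingCircle(W[cp][:,:2].astype(np.float32))),W[cp][:,2].mean(),cp.sum())
# plate plane
pl=roi&(W[...,2]>30)&(W[...,2]<75)&(im.max(2)>110)
q=W[pl];
for _ in range(4):
    A=np.c_[q[:,:2],np.ones(len(q))];k=np.linalg.lstsq(A,q[:,2],rcond=None)[0];r=q[:,2]-A@k;q=q[abs(r)<max(2,1.5*r.std())]
print('plate slope',k[:2],np.hypot(*k[:2]),np.degrees(np.arctan2(k[1],k[0])),len(q),r.std())
E
python3 m.py
```

```text
[[725.7, -111.3], [496.6, -175.3], [530.2, -294.1]] 237.83318601435494 123.5047796055525 15.601103931253222 105.78679829589954 centre [ 627.93442545 -202.71991921]
[[724.8, -111.0], [496.7, -174.7], [530.2, -293.1]] 236.86916471459716 123.00417142653055 15.601103931253219 105.78679829589957 centre [ 627.50035626 -202.04676094]
bar z 124.08619803942494 157 ((544.531982421875, -223.60260009765625), (12.708386421203613, 53.78303527832031), 61.64958190917969) ((544.5162353515625, -222.2679901123047), (13.149690628051758, 54.5133171081543), 61.053245544433594)
pca [ 545.13564018 -222.85031011] 150.18487708079067 [12.16866829 53.95197631]
rim ((652.1468505859375, -194.68943786621094), 40.44941329956055) 94.88637555173588 362
plate slope [0.09748761 0.02781132] 0.10137703482611325 15.922415961675844 2773 1.1089243692481459
```

Bar at 150.5° and table axis at 15.7°, so the knob angle is about -0.78 rad. The measured plate slope of 0.101 / 0.13 also gives 0.78. Next I go above the knob and check the joint solutions.

```bash
cat >> h.py <<'E'
from scipy.spatial.transform import Rotation as Ro
def q(deg):
    a=np.radians(deg);x=np.array([0,0,-1.]);y=np.array([np.cos(a),np.sin(a),0])
    return Ro.from_matrix(np.c_[x,y,np.cross(x,y)]).as_quat()
C=[545.4,-224.2]
E
python3 - <<'E'
from h import *
best=None
for o in(0,180):
    js=[inverse_kinematics([*C,z],q(a+o)) for z,a in((240,60.5),(115,60.5),(115,15.7))]
    print(o,[None if j is None else np.round(j,2) for j in js])
    if all(j is not None for j in js):
        w=max(abs(j[5]) for j in js)
        if best is None or w<best[0]: best=(w,o)
o=best[1];open('o','w').write(str(o))
goto([*C,240],q(60.5+o));s=state();print(s['t'],s['tool_pos'],s['force'],s['joints'])
pw=camera_params('wrist');im,d=snapshot('wrist');pickle.dump((im,d,pw),open('w.pkl','wb'));cv2.imwrite('pics/w1.png',im[:,:,::-1])
E
```

```text
0 [array([-0.44,  0.38,  1.71, -0.  ,  1.05, -1.5 ]), array([-0.44,  0.52,  1.83, -0.  ,  0.79, -1.5 ]), array([-0.44,  0.52,  1.83, -0.  ,  0.79, -0.72])]
180 [array([-0.44,  0.38,  1.71, -0.  ,  1.05,  1.64]), array([-0.44,  0.52,  1.83, -0.  ,  0.79,  1.64]), array([-0.44,  0.52,  1.83, -0.  ,  0.79,  2.43])]
3.0917 [ 545.66516975 -223.57878151  239.97916639] [ 0.50646447 -0.3865629   0.21557095] [-4.40335097e-01  3.75212670e-01  1.71478239e+00  1.03180694e-04
  1.05163019e+00 -1.49716791e+00]
```

View pics/w1.png

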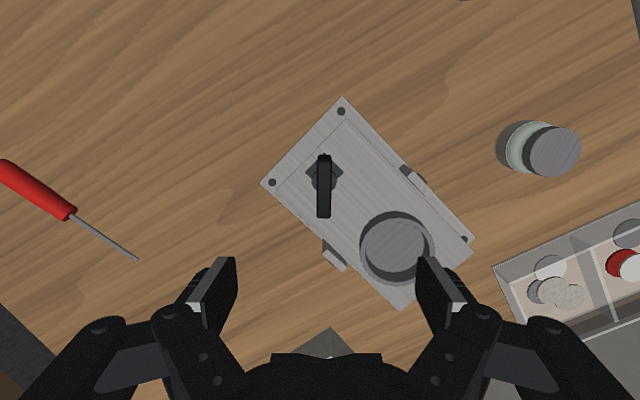

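The wrist view shows the bar upright at about (324,187), square to the jaws and midway between the pads (columns 215 and 437). I take a quick numeric check from this view, then descend and grip.

```bash
python3 - <<'E'
from h import *
im,d,p=pickle.load(open('w.pkl','rb'));W=cloud(d,p)
m=(d>0)&(W[...,2]>112)&(W[...,2]<140)&(im.max(2)<75);m[:130]=0;m[230:]=0;m[:,:290]=0;m[:,360:]=0
c=max(cv2.findContours(m.astype(np.uint8),0,2)[0],key=cv2.contourArea)
r=cv2.minAreaRect(cast(c.reshape(-1,2),p,126)[:,:2].astype(np.float32));print('wrist bar',r)
if np.hypot(*(np.array(r[0])-C))>8: raise SystemExit('disagree')
o=int(open('o').read())
print(servo_line([*C,115],q(60.5+o),velocity=60,f_stop=8));s=state();print(s['t'],s['tool_pos'],s['force'])
if s['tool_pos'][2]<118:
    grab();s=state();print(s['t'],s['width'],s['tool_pos'],s['force'],s['torque'])
E
```

```text
wrist bar ((542.9140014648438, -225.3796844482422), (13.536176681518555, 55.61805725097656), 59.97943878173828)
False
5.375 [ 545.54832337 -224.26430104  115.2387676 ] [-0.41675552 -0.21263323  0.03238111]
6.1417 -0.5079292143920321 [ 545.38668651 -224.1826945   114.97771433] [0.90908784 0.5709591  0.34545224] [-0.05956336  0.00380776 -0.02639581]
```

A width of about 0 means the jaws hold nothing, or that the reading is off. I look before moving anything.

```bash
python3 - <<'E'
from h import *
a,_=snapshot('scene');p=camera_params('wrist');b,d=snapshot('wrist');pickle.dump((b,d,p),open('w2.pkl','wb'))
a=cv2.resize(a[150:350,130:370],None,fx=2,fy=2)
b=b[:,60:]
c=np.zeros((400,800,3),np.uint8)
c[:,:300]=a[:400,60:360];c[:,300:]=b[:,20:520]
cv2.imwrite('pics/g1.png',c[:,:,::-1]);s=state();print(s['width'],s['force'])
E
```

```text
0.1727399885041737 [ 0.26023717 -0.57714461 -0.59621174]
```

View pics/g1.png

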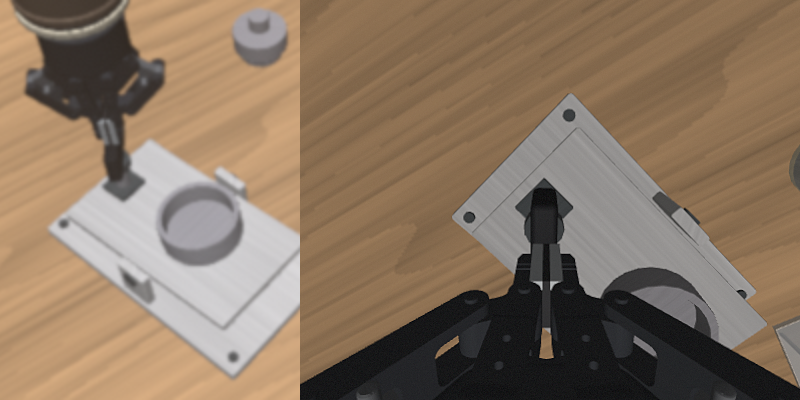

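The left crop (scene) shows the jaws down at the knob, and the right crop (wrist) shows shut-looking fingers against the bar at (545,215). I zoom in to decide.

```bash
python3 - <<'E'
from h import *
b,d,p=pickle.load(open('w2.pkl','rb'))
x=cv2.resize(b[170:345,280:370],None,fx=3.4,fy=3.4,interpolation=2)
a,da=snapshot('scene');y=cv2.resize(a[170:260,160:240],None,fx=6,fy=6,interpolation=2)
h=595;c=np.zeros((600,800,3),np.uint8);c[:x.shape[0],:x.shape[1]]=x;c[:540,310:790]=y
c=np.clip(255*(c/255.)**.55,0,255).astype(np.uint8);cv2.imwrite('pics/g2.png',c[:,:,::-1])
W=cloud(d,p)
for r in range(180,345,8): print(r,[tuple(W[r,u].round().astype(int)) if d[r,u]>0 else 0 for u in(315,325,335)])
print(np.array(p['rvec']).ravel(),state()['width'])
E
```

```text
180 [(np.int64(524), np.int64(-222), np.int64(44)), (np.int64(526), np.int64(-215), np.int64(48)), (np.int64(531), np.int64(-209), np.int64(44))]
188 [(np.int64(528), np.int64(-224), np.int64(50)), (np.int64(521), np.int64(-212), np.int64(93)), (np.int64(537), np.int64(-212), np.int64(43))]
196 [(np.int64(518), np.int64(-217), np.int64(109)), (np.int64(521), np.int64(-212), np.int64(110)), (np.int64(525), np.int64(-207), np.int64(105))]
204 [(np.int64(519), np.int64(-216), np.int64(124)), (np.int64(521), np.int64(-212), np.int64(124)), (np.int64(524), np.int64(-208), np.int64(121))]
212 [(np.int64(521), np.int64(-217), np.int64(128)), (np.int64(524), np.int64(-213), np.int64(127)), (np.int64(526), np.int64(-209), np.int64(126))]
220 [(np.int64(525), np.int64(-220), np.int64(126)), (np.int64(528), np.int64(-215), np.int64(126)), (np.int64(531), np.int64(-211), np.int64(124))]
228 [(np.int64(528), np.int64(-222), np.int64(127)), (np.int64(531), np.int64(-218), np.int64(126)), (np.int64(534), np.int64(-213), np.int64(126))]
236 [(np.int64(533), np.int64(-224), np.int64(127)), (np.int64(
[... 1377 characters left out ...]
, (np.int64(537), np.int64(-217), np.int64(183))]
316 [(np.int64(534), np.int64(-222), np.int64(187)), (np.int64(551), np.int64(-228), np.int64(165)), (np.int64(539), np.int64(-218), np.int64(185))]
324 [(np.int64(537), np.int64(-224), np.int64(188)), (np.int64(554), np.int64(-230), np.int64(166)), (np.int64(540), np.int64(-219), np.int64(187))]
332 [(np.int64(547), np.int64(-230), np.int64(177)), (np.int64(682), np.int64(-303), np.int64(0)), (np.int64(551), np.int64(-224), np.int64(176))]
340 [(np.int64(550), np.int64(-232), np.int64(178)), (np.int64(690), np.int64(-308), np.int64(1)), (np.int64(554), np.int64(-226), np.int64(176))]
[-2.47548487 -1.44374795 -0.22298094] -0.42712044504044566
```

View pics/g2.png

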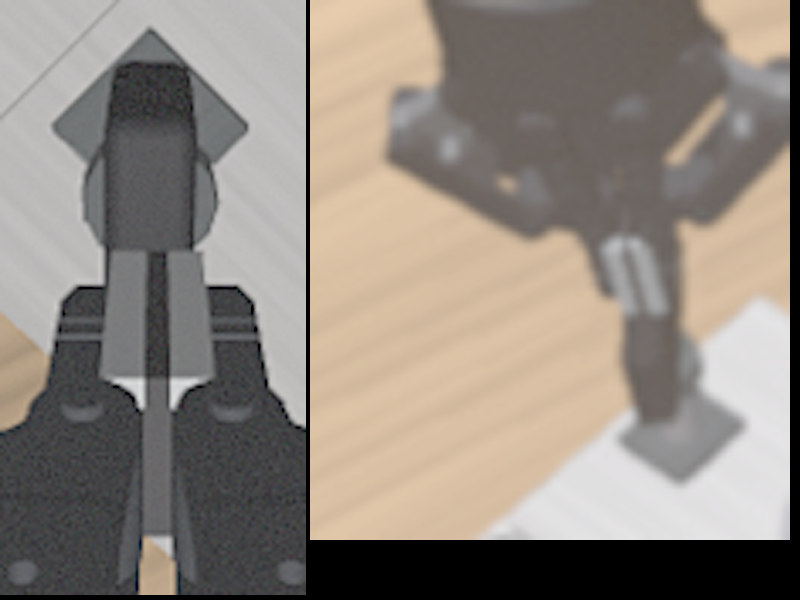

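The zoom shows the jaws fully shut, with the pad ends just above the bar's top (wrist depth puts them near z 130, not the expected 93). So the fingers closed above the bar and touched nothing. I check the tip height in the earlier open-jaw picture too, and in the scene view now.

```bash
python3 - <<'E'
from h import *
im,d,p=pickle.load(open('w.pkl','rb'));W=cloud(d,p)
for r,u in((262,230),(265,225),(290,215),(310,195),(262,422),(290,440)): print('open',r,u,W[r,u].round(),d[r,u])
a,da=snapshot('scene');V=cloud(da,camera_params('scene'))
# crop px /6 + (160,170)
for x,y in((310,260),(325,300),(335,310),(345,330),(345,380),(345,410)):
    u,v=int(160+x/6),int(170+y/6);print('scene',v,u,V[v,u].round())
im,d,p=pickle.load(open('w2.pkl','rb'));W=cloud(d,p)
f=(d>0)&(W[...,2]>100)&(np.hypot(W[...,0]-C[0],W[...,1]-C[1])<60)&(np.indices(d.shape)[0]>246)
print('lowest gripper z',np.sort(W[f][:,2])[[0,20,100]])
R=cv2.Rodrigues(np.array(p["rvec"],float))[0];print('cam',-R.T@np.ravel(p['tvec']),R[2])
print(state()['tool_pos'],state()['joints'],Ro.from_quat(state()['eef_rot']).as_matrix().round(3))
E
```

```text
open 262 230 [ 517. -257.  274.] 136.72707
open 265 225 [ 516. -257.  278.] 132.37679
open 290 215 [ 518. -257.  293.] 118.019295
open 310 195 [ 517. -261.  303.] 108.85949
open 262 422 [ 559. -183.  273.] 136.75813
open 290 440 [ 558. -182.  296.] 115.50772
scene 213 211 [ 553. -232.  158.]
scene 220 214 [ 552. -230.  134.]
scene 221 215 [ 553. -229.  132.]
scene 225 217 [ 560. -229.  126.]
scene 233 217 [ 566. -235.  112.]
scene 238 217 [ 568. -238.  100.]
lowest gripper z [122.77817223 134.4697634  136.5587835 ]
cam [ 478.73941919 -186.96576069  270.37023337] [ 0.26386301 -0.15084047 -0.95269275]
[ 545.37338708 -224.20547402  114.97749451] [-4.41448566e-01  5.19556064e-01  1.83381624e+00 -4.26243387e-06
  7.88286570e-01 -1.49733293e+00] [[-0.     0.492  0.87 ]
 [ 0.     0.87  -0.492]
 [-1.    -0.    -0.   ]]
```

Two independent views agree: the scene camera puts the shut tips at z≈131 with TCP z=115, and the wrist puts the open tips at z≈272 with TCP z=240. The real fingertips are about 37 mm short of where the stated tool frame puts them, while xy and yaw look right. Correction: descend to TCP z≈78 with a force guard.

```bash
python3 - <<'E'
from h import *
o=int(open('o').read())
ungrasp()
print(servo_line([*C,78],q(60.5+o),velocity=40,f_stop=6));s=state();print(s['t'],s['tool_pos'],s['force'],s['width'])
if s['tool_pos'][2]<81:
    grab();s=state();print(s['t'],s['width'],s['tool_pos'],s['force'],s['torque'])
E
```

```text
False
8.2 [ 545.5524325  -224.25070751   78.22407518] [ 0.28445981 -0.73491421  0.21539747] 85.25427658365489
8.85 13.468187311233194 [ 545.640099   -225.56146307   79.62133749] [-10.60034185  -8.85397131  26.69543368] [-1.10998116  1.7175554  -0.01480902]
```

Gripped at 13.5 mm width, but there is 27 N of vertical load, so the tips may be bearing on the hub. I regrasp 5 mm higher, then turn in steps.

```bash
python3 - <<'E'
from h import *
o=int(open('o').read())
ungrasp();servo_line([*C,83],q(60.5+o),velocity=40);grab();s=state();print(s['t'],s['width'],s['tool_pos'],s['force'],s['torque'])
f0=s['force']
z=s['tool_pos'][2]
for a in np.linspace(60.5,15.7,7)[1:]:
    goto([*C,z],q(a+o));s=state();print(round(s['t'],2),round(a,1),s['width'].round(1),s['tool_pos'].round(1),s['force'].round(1),s['torque'].round(2))
    if np.linalg.norm(s['force'])>70 or s['width']<10: print('stop');break
p=camera_params('top');im,d=snapshot('top');pickle.dump((im,d,p),open('top.pkl','wb'))
E
python3 m.py|tail -1
```

```text
10.4667 13.121184127909986 [ 544.90078587 -225.10618402   83.2246085 ] [ -7.12891612 -10.23536575   5.04843005] [-1.3846119   0.99941795  0.04851389]
plate slope [0.09748761 0.02781132] 0.10137703482611325 15.922415961675844 2773 1.1089243692481459Traceback (most recent call last):
  File "<stdin>", line 7, in <module>
AttributeError: 'float' object has no attribute 'round'
```

The print crashed after the first step (a = 53.0°). I continue from there.

```bash
python3 - <<'E'
from h import *
o=int(open('o').read())
s=state();z=83.2;print(s['t'],s['width'],s['force'])
for a in np.linspace(60.5,15.7,7)[2:]:
    goto([*C,z],q(a+o));s=state();print(round(s['t'],2),round(a,1),round(s['width'],1),s['tool_pos'].round(1),s['force'].round(1),s['torque'].round(2))
    if np.linalg.norm(s['force'])>70 or s['width']<10: print('stop');break
p=camera_params('top');im,d=snapshot('top');pickle.dump((im,d,p),open('top.pkl','wb'))
E
python3 m.py|tail -1
```

```text
10.725 13.325059639796914 [ -6.39717622 -10.84783922   0.87503064]
10.98 45.6 12.9 [ 544.7 -225.3   83.3] [ -7.2 -12.5   2.6] [-1.78  1.   -0.12]
11.24 38.1 12.9 [ 544.6 -225.4   83.2] [ -8.  -13.9   2.8] [-2.01  1.06 -0.13]
11.5 30.6 13.3 [ 544.5 -225.5   83.2] [ -8.6 -13.9   2.6] [-2.22  1.27 -0.09]
11.76 23.2 12.9 [ 544.4 -225.6   83.2] [ -9.6 -15.5   3.5] [-2.4   1.42 -0.12]
12.02 15.7 13.3 [ 544.3 -225.7   83.2] [-11.1 -16.    4.6] [-2.5   1.53 -0.09]
plate slope [ 0.00029451 -0.00011832] 0.0003173922402248366 -21.888165041858418 2106 1.1737251434000096
```

The plate slope is now about 0. I release, retreat straight up, and check with the arm clear.

```bash
python3 - <<'E'
from h import *
o=int(open('o').read())
ungrasp();s=state();servo_line([s['tool_pos'][0],s['tool_pos'][1],240],q(15.7+o),velocity=100)
goto([450,-520,260],q(15.7+o))
p=camera_params('top');im,d=snapshot('top');pickle.dump((im,d,p),open('top.pkl','wb'));s=state();print(s['t'],s['force'],s['width'])
im2,_=snapshot('scene');x=np.vstack([im[100:300,130:530],im2[100:340:,150:550]]);cv2.imwrite('pics/end.png',x[:,:,::-1])
E
python3 m.py|tail -4
```

```text
15.7167 [-0.29008759 -0.99026036  0.01005938] 85.49028280538852
bar z 124.73696381104521 165 ((544.417724609375, -223.3856201171875), (13.940897941589355, 52.934173583984375), 15.664190292358398) ((544.189697265625, -222.44801330566406), (14.054078102111816, 54.97064971923828), 15.231528282165527)
pca [ 544.36094675 -221.43978072] 106.90516349298186 [13.14727947 54.50729718]
rim ((655.750732421875, -193.6727294921875), 40.20671463012695) 92.45536635245226 353
plate slope [ 2.24439381e-03 -7.48455953e-05] 0.0022456414276747585 -1.909980378908567 2800 1.0941669296510195
```

View pics/end.png

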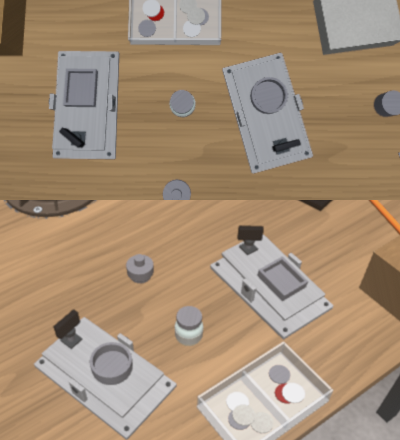

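The bar now lies square across the plate at (286,146) in the upper crop. The plate slope is 0.002 rad, the nest table looks unchanged, and the arm is clear. Handing in.

```bash
python3 -c "
from h import *
job_done()"
```

```text
the job is handed in; nothing more can be done
```

The table with the round cup is level, and I handed the job in at about 16 s of the 32 s allowed. I turned its T-knob about 45° (0.78 rad) clockwise in one grasp, then opened the gripper and moved the arm clear.

**Last checks:**
- **Level:** the top-camera depth gave a plate slope of about 0.002 rad after release, against the 0.03 limit. It was 0.101 rad at the start.
- **Knob:** the bar lies at about 105–107°; square across the plate is 105.7°.
- **Arm clear:** the tool force read close to zero (about 1 N) with the gripper open and away from everything.
- **Other table:** the nest table looks unchanged in both views. I judged this by eye and did not measure its plate end.

**What failed or disagreed:**
- **Empty first grab:** the jaws closed above the bar. The scene and wrist cameras both showed the real fingertips about 37 mm short of where the given tool frame puts them, so I gripped with the TCP that much lower.
- **Regrasp before turning:** the first real grip carried 27 N of vertical load, so I let go and took hold again 5 mm higher.
- **Script crash:** a printing error stopped the turning script after its first step. I carried on from there without letting go.
- **Force on the plate:** the contact force on the plate could not be read directly. While turning, the tool force stayed near 20 N, all through the grip on the knob as far as I could see.

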